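File a slide box back into a spring-packed row

TASK

Put the yellow slide box back into its gap in the rack, in the middle of the row of slide boxes, standing on end like the others and pressed fully home on the rack floor. The gap is narrower than the box: work its lower edge in and ease the neighbours aside against the spring pusher, gently, because there is glass in all the boxes, and leave the whole row upright and everything else on the bench where it stands.

Things in the scene. Friction and masses are not known exactly. Their poses are not given: they have to be found in the camera images.
- box_yellow: Yellow plastic microscope-slide box, standing on end on the bench left of the rack at first. 54 mm deep (x), 30 mm thick (y), 88 mm tall (z), top and bottom long edges rounded 3 mm; 0.08 to 0.15 kg. Origin: centre of its underside. Grip it across its 54 mm depth, so that the fingers pass in front of and behind the row; either way round is right. More than 30 N, even as a knock, cracks slides.
- rack: Aluminium rack fixed on screw feet; origin under its middle, 1 to 13 mm above the bench; y along the row, z up. Base 70 mm (x) by 186 mm (y), rubber-lined floor z = 8; lips front and back, inner faces x = +-30.5, tops z = 22. End wall to z = 86, inner face y = +86; spring pusher at the -y end, its barrels reach y = -125. Full row: box centres y = 71, 41, 11, -19, -49.
- slot (a point): Point on the rack floor where the yellow box's underside centre belongs (rack y = +11 mm, z = 8 mm); axes as the rack's. At first two boxes stand by the end wall and two by the pusher; the gap between, centred near rack y = +16 mm, is 15 to 18 mm wide, half a box. The neighbours stand loose and lean a little when pushed at the top.
- pusher (a joint): Travel of the black spring pusher plate (80 mm high) away from the row, m: 0 at rest (face at rack y = -53 mm), 0.013 at its hard stop, where the row is solid; about 0.011 with five boxes, so there is 2 mm of play. It pushes the row towards the end wall with 2 N at rest and 0.2 N more per mm, so a box let go may hang on friction above the floor.
- box_blue: Blue plastic microscope-slide box standing on end in the rack row, same shape and size as box_yellow; origin at the centre of its underside, z up along its height, y along the row. 0.08 to 0.15 kg. Which colour stands at which place differs from run to run.
- box_green: Green plastic microscope-slide box standing on end in the rack row, same shape and size as box_yellow; origin at the centre of its underside, z up along its height, y along the row. 0.08 to 0.15 kg. Which colour stands at which place differs from run to run.
- box_white: White plastic microscope-slide box standing on end in the rack row, same shape and size as box_yellow; origin at the centre of its underside, z up along its height, y along the row. 0.08 to 0.15 kg. Which colour stands at which place differs from run to run.
- box_red: Red plastic microscope-slide box standing on end in the rack row, same shape and size as box_yellow; origin at the centre of its underside, z up along its height, y along the row. 0.08 to 0.15 kg. Which colour stands at which place differs from run to run.
- mortar_bowl: White porcelain mortar, 69 mm wide, 47 mm tall, bystander; origin at the centre of its underside.
- beaker: Small glass beaker with orange liquid, 46 mm wide, 59 mm tall, bystander; origin at the centre of its underside.
- dark_bottle: Dark brown bottle with screw cap, 52 mm wide, 100 mm tall, bystander; origin at the centre of its underside.
There are look-alikes about, which are no part of the job. There is more than one size of the box_yellow; the job needs the larger.

How it is judged (in metres and radians):
On the way:
1. the yellow box's lower end is in the gap between its neighbours and the row has been eased back against the spring (value of joint pusher above 0.005 m and z of box_yellow in the frame of slot between 0.01 and 0.084 m and x of box_yellow in the frame of slot between -0.012 and 0.012 m), for 0.1 s.
At the end, for the whole second after the job is handed in: The yellow box stands in the empty place: within 5 mm across and 6 mm along the row of the slot, at most 1.8 mm above the rack floor, at rest; all five boxes upright within 0.05 rad, the others on the floor (3 mm) and in line (6 mm); the pusher is held back more than 8 mm (x of box_yellow in the frame of slot between -0.005 and 0.005 m and y of box_yellow in the frame of slot between -0.006 and 0.006 m and z of box_yellow in the frame of slot below 0.0018 m and angle between each of box_yellow, box_blue, box_green, box_white, box_red's own z axis and vertical below 0.05 rad and z of each of box_blue, box_green, box_white, box_red in the frame of slot below 0.003 m and x of box_blue in the frame of slot between -0.006 and 0.006 m and x of box_green in the frame of slot between -0.006 and 0.006 m and x of box_white in the frame of slot between -0.006 and 0.006 m and x of box_red in the frame of slot between -0.006 and 0.006 m and value of joint pusher above 0.008 m and linear speed of box_yellow below 0.01 m/s); the robot touches nothing.
It fails at once if the yellow box presses on one of the other boxes with more than 30 N (contact force between box_yellow and box_blue above 30 N or contact force between box_yellow and box_green above 30 N or contact force between box_yellow and box_white above 30 N or contact force between box_yellow and box_red above 30 N).
It fails at once if the yellow box is pressed on the rack with more than 30 N (contact force between box_yellow and rack above 30 N).
It fails at once if the robot itself presses on one of the other boxes with more than 30 N (contact force between the arm and box_blue above 30 N or contact force between the arm and box_green above 30 N or contact force between the arm and box_white above 30 N or contact force between the arm and box_red above 30 N).
It fails at once if one of the other boxes topples (leans more than 0.45 rad) or is lifted more than 25 mm off the rack floor (angle between any of box_blue, box_green, box_white, box_red's own z axis and vertical above 0.45 rad or z of any of box_blue, box_green, box_white, box_red in the frame of slot above 0.025 m).
It fails at once if the mortar, the beaker or the dark bottle is shifted more than 20 mm (distance of any of mortar_bowl, beaker, dark_bottle from where it was at the start of the episode above 0.02 m).
It also fails if it takes over 64 s, if anything falls off the work surface, if the arm or the gripper's body presses on something with over 40 N, if the wrist force passes 120 N, or if a joint passes its speed limit or range.

ROBOT

A 6-joint arm with a two-finger parallel gripper is mounted at the origin on the work surface; the furniture and walls round the work are solid. World frame = base frame: x ahead of the robot, y to its left, z up, the work surface at z = 0. Lengths are in mm, angles in rad, forces in N, time in s.
With the tool pointing down it reaches from about 350 to 975 mm from the base axis. Payload 7.1 kg.
Tool frame: the origin (TCP) lies at the very end of the fingers, on their centre line; the grasp point (between the pads) lies 19 mm behind it; z points along the fingers, y is the line along which they close (so a half turn about z gives the same grasp; the last joint's range is limited). The gripper opens to 88 mm and grips with 3 to 60 N. Pads are 20 mm wide; open, the fingers measure 115 mm over their backs; the gripper's body (75 mm by 178 mm) begins 61 mm behind the grasp point.
Start: joints at [1.173, 0.423, 1.63, -0, 1.089, -0.019], TCP at [231.096, 580.689, 222.675] pointing down, gripper open.
Joint ranges: [-3, 3], [-0.9, 2.11], [0.09, 2.58], [-1.31, 4.45], [0.11, 2.69], [-2.54, 2.54]. Speed limits (rad/s): [2.39, 2.39, 3.01, 3.14, 3.14, 3.14].

INTERFACE

Orientations are given as a rotation vector (axis times angle).
In Python, from workcell import sensors, imaging, close_job gives the robot as it stands. The module is installed in compiled form; this text tells all that it offers.
- The arm moves only by the tool servo_tool, never from a script. Its argument "steps" is a list of rows, each a list of 3 entries, a list of its own where there are three numbers: the shift along the world's x, y, z in m, then the turn, a rotation vector about the world's x, y, z in degrees, then the opening, from -1 (shut) to 1 (fully open). A call has exactly 8 rows; each row shifts and turns the commanded pose from where the row before left it; what a row does not reach is not made up. A row lasts 1/12 s, in which the tool goes at most 41.7 mm and 7.16 degrees, less where a joint would pass 70% of its speed; a pose out of reach is approached as far as the arm can. A call is refused whole if a number of a shift passes 0.0417 or a number of a turn 7.16, either way. A call with a gripper value outside its range is refused whole. The fingers move at their own pace and stop on an object; the grip force is fixed at half the most. Time passes only in rows, so rows that do not move let the fingers close, or fill a call up. It gives the time, the measured TCP pose, the force, the opening and the grip force at its end, in the units of the state.
- sensors.get_obs(): the state, without advancing time (a new reading comes with each control period).
- imaging.get_image(name): name is "side" or "top" or "wrist"; returns a dict with "color" (400x640x3 uint8, blue, green, red), "range_z" (400x640 float32, mm along the optical axis (not along the pixel's ray), 0 where there is no reading), "vertical_fov" (degrees; the focal length in pixels is half the picture's height over the tangent of half this angle, whatever the lens; pixels are square), "cx", "cy" (the principal point, pixels), "k1" (the pictures are not rectified: a ray, as slopes to the right and down, at radius r is drawn at 1 + k1 r^2 times it, then the intrinsics apply), "rvec" (rotation vector, rad) and "tvec" (3), from world to camera coordinates, as OpenCV has them; the wrist camera has in their place "tool_from_camera" (4x4, takes a point from camera to tool coordinates, whose origin is the TCP and whose axes are the flange's). Camera axes: x right, y down, z forward; pixel columns grow to the right and rows downward; lengths in mm; the calibration is good to about 2 mm. A picture is of the moment at which its call begins: read the wrist's pose just before it.
- close_job(): hands the job in; it is judged then, once.
The state is a dict: "t": time; "qpos": joint angles; "qvel": joint speeds; "joint_torque": joint torques, N m; "ee_pos": TCP position; "orientation": TCP orientation; "ft_force": force on the tool from outside, world axes, zero at the start; "moment": the same for the moment, N m; "width": finger opening in mm; "grasp_force": force on a finger pad.
Only numpy, scipy, OpenCV 4.12 (cv2) and the standard library are available. Lean on these libraries where they do the work, as an engineer would, in place of code of your own. Each camera call takes 0.05 s, during which the arm holds its last target. There are 200 camera calls.

## Working session

There is one attempt and no reset: what is moved stays moved. The work goes in short steps, Python scripts to look and compute and a tool call to move; the robot and the scene stay as the last step left them, time stands still between calls to the robot, and variables do not carry over. Pictures are saved under pics/ and viewed, at most 10 in all, crops included, and the job is handed in when it is done.

Besides the shell and the picture viewer there is one more tool, called after "Emit:" as a command line: name --argument value ..., lists and objects as JSON in quotes. servo_tool: Moves the arm, as the interface text tells. Its arguments: {"type":"object","properties":{"steps":{"type":"array"}},"required":["steps"]}

```bash
mkdir -p pics; cat > h.py <<'E'
import numpy as np, cv2
from workcell import sensors, imaging, close_job
from scipy.spatial.transform import Rotation as R
def grab(name):
    o=sensors.get_obs(); im=imaging.get_image(name)
    h,w=im["color"].shape[:2]; im["f"]=h/2/np.tan(np.radians(im["vertical_fov"])/2)
    if name=="wrist":
        T=np.eye(4); T[:3,:3]=R.from_rotvec(o["orientation"]).as_matrix(); T[:3,3]=o["ee_pos"]
        im["M"]=T@np.array(im["tool_from_camera"])
    else:
        r=R.from_rotvec(np.ravel(im["rvec"])).as_matrix(); M=np.eye(4); M[:3,:3]=r.T; M[:3,3]=-r.T@np.ravel(im["tvec"]); im["M"]=M
    return im
def slopes(im,px):
    px=np.atleast_2d(np.array(px,float)); d=(px-[im["cx"],im["cy"]])/im["f"]
    u=d.copy()
    for _ in range(20): u=d/(1+im["k1"]*(u**2).sum(1,keepdims=True))
    return np.c_[u,np.ones(len(u))]
def plane(im,px,z):
    d=slopes(im,px)@im["M"][:3,:3].T; o=im["M"][:3,3]
    return o+d*((z-o[2])/d[:,2])[:,None]
def cloud(im,mask=None):
    rz=im["range_z"]; m=rz>0
    if mask is not None: m&=mask>0
    v,u=np.nonzero(m); s=slopes(im,np.c_[u,v])*rz[v,u][:,None]
    return s@im["M"][:3,:3].T+im["M"][:3,3], np.c_[u,v]
E
python3 - <<'E'
from h import *
for n in ("top","side"):
    im=grab(n); cv2.imwrite(f"pics/{n}0.png",im["color"]); print(n,im["M"].round(2).tolist(),im["f"],im["k1"])
print(sensors.get_obs())
E
```

```text
top [[-0.02, -1.0, 0.03, 417.35], [-1.0, 0.02, -0.0, 103.89], [0.0, -0.03, -1.0, 1017.58], [0.0, 0.0, 0.0, 1.0]] 374.93188606819393 -0.029827885753860712
side [[-0.99, -0.11, 0.13, 276.58], [-0.17, 0.55, -0.82, 1194.8], [0.02, -0.83, -0.56, 843.29], [0.0, 0.0, 0.0, 1.0]] 487.8851050989754 0.017674925466571807
{'t': 0.1, 'qpos': array([ 1.17299161e+00,  4.23790445e-01,  1.63059506e+00, -9.17239214e-06,
        1.08857753e+00, -1.90101512e-02]), 'qvel': array([-0.00222548, -0.00272496, -0.00136132, -0.00051511, -0.00023906,
       -0.0017182 ]), 'joint_torque': array([-9.42306215e-04, -5.45611954e+01, -2.74322069e+01,  6.44204859e-02,
        1.87440118e-02, -3.75275056e-05]), 'ee_pos': array([230.91962996, 580.24807246, 221.9704451 ]), 'orientation': array([-5.91399607e-01, -3.08514424e+00,  2.10848090e-03]), 'ft_force': array([ 0.21635243,  0.79452843, -0.18402549]), 'moment': array([-0.02167493,  0.02556575,  0.00126113]), 'grasp_force': 0.0, 'width': 87.65012246263412}
```

View pics/top0.png

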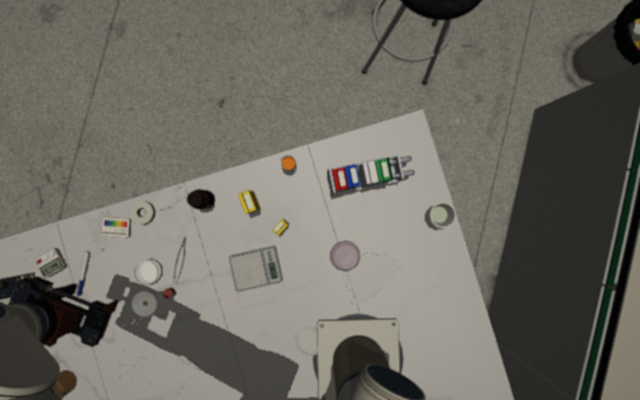

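View pics/side0.png

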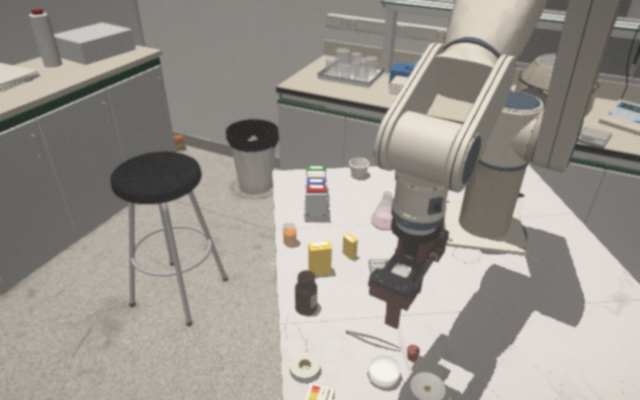

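The top view shows two yellow candidates: a larger one at (248,202) and a smaller one at (281,227). The row is at (330–410,160–195), in order red, blue, gap, white, green, then the pusher on the right (-y). The larger yellow is my choice. Next I measure both and take a close crop to check.

```bash
cat >> h.py <<'E'
def ymask(im,lo=(18,110,60),hi=(35,255,255)):
    return cv2.inRange(cv2.cvtColor(im["color"],cv2.COLOR_BGR2HSV),lo,hi)
E
python3 - <<'E'
from h import *
im=grab("top")
crop=im["color"][130:250,220:430]; cv2.imwrite("pics/crop1.png",cv2.resize(crop,None,fx=3.8,fy=3.8,interpolation=cv2.INTER_CUBIC))
# yellow by depth
P,uv=cloud(im)
def sel(u0,u1,v0,v1,zlo,zhi):
    m=(uv[:,0]>u0)&(uv[:,0]<u1)&(uv[:,1]>v0)&(uv[:,1]<v1)&(P[:,2]>zlo)&(P[:,2]<zhi); return P[m]
for nm,b in dict(big=(230,268,180,222,78,110),small=(270,295,215,240,30,75),row=(325,400,145,200,80,125),rack=(320,420,140,205,8,40),bench=(230,320,230,240,-20,20)).items():
    Q=sel(*b)
    if len(Q)<5: print(nm,len(Q)); continue
    print(nm,len(Q),np.median(Q,0).round(1),cv2.minAreaRect(Q[:,:2].astype(np.float32)),np.percentile(Q[:,2],[5,95]).round(1))
E
```

```text
big 270 [427.2 274.8  87.4] ((427.74041748046875, 276.2925109863281), (54.08307647705078, 30.433740615844727), 21.096935272216797) [83.5 90.1]
small 128 [362.1 196.2  60.1] ((361.3120422363281, 196.54190063476562), (20.474485397338867, 37.825279235839844), 47.8580207824707) [46.2 62.8]
row 1252 [489.1 -12.4 104.3] ((489.8033752441406, -8.315521240234375), (60.85514831542969, 151.1062774658203), 9.994735717773438) [ 94.1 107.2]
rack 426 [475.6 -26.8  21.7] ((492.1878356933594, -23.720382690429688), (69.18528747558594, 184.95220947265625), 10.04202651977539) [14.6 33.6]
bench 772 [336.8 219.   -0.5] ((337.2398986816406, 216.513916015625), (239.0947265625, 22.275259017944336), 88.9052505493164) [-3.3  2.5]
```

View pics/crop1.png

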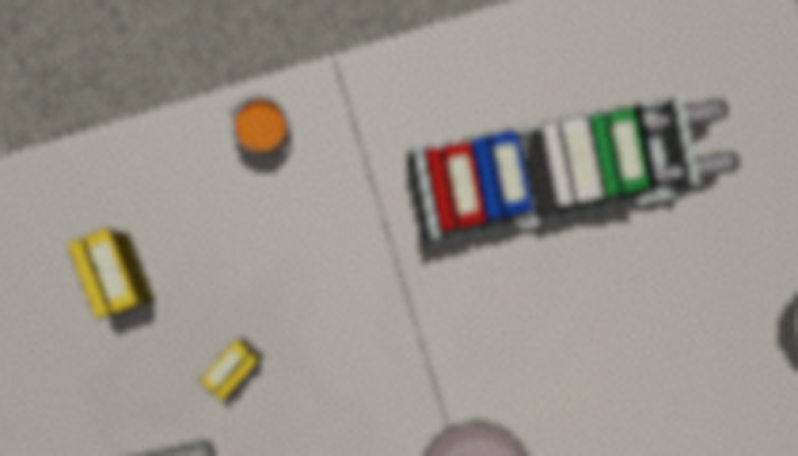

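The crop confirms it. The yellow box at crop (110,270) measures 54×30 with its top at about 88 mm, so it is the large one, with yaw about 21°. The one at crop (232,370) is smaller, 20×38×60. The row is red, blue, gap, white, green, with rack yaw about 10°. Next I move above the yellow box.

Emit:
servo_tool --steps '[[[0.02, -0.03, 0], [0, 0, -5.9], 1], [[0.02, -0.03, 0], [0, 0, -5.9], 1], [[0.02, -0.03, 0], [0, 0, -5.9], 1], [[0.02, -0.03, 0], [0, 0, -5.9], 1], [[0.02, -0.03, 0], [0, 0, -5.9], 1], [[0.02, -0.03, 0], [0, 0, -5.9], 1], [[0.02, -0.03, 0], [0, 0, -5.9], 1], [[0.02, -0.03, 0], [0, 0, -5.9], 1]]'

```text
t: 0.82
ee_pos: [391.6, 339.1, 222.6]
orientation: [-1.783, -2.586, 0.0]
ft_force: [1.4, -0.5, 1.4]
width: 87.8
grasp_force: 0.0
```

Emit:
servo_tool --steps '[[[0.012, -0.022, 0], [0, 0, 0], 1], [[0.012, -0.022, 0], [0, 0, 0], 1], [[0.013, -0.02, 0], [0, 0, 0], 1], [[0, 0, 0], [0, 0, 0], 1], [[0, 0, 0], [0, 0, 0], 1], [[0, 0, 0], [0, 0, 0], 1], [[0, 0, 0], [0, 0, 0], 1], [[0, 0, 0], [0, 0, 0], 1]]'

```text
t: 1.48
ee_pos: [427.6, 277.5, 222.6]
orientation: [-1.775, -2.592, 0.0]
ft_force: [-0.9, 0.4, -0.1]
width: 87.4
grasp_force: 0.0
```

```bash
python3 - <<'E'
from h import *
im=grab("wrist"); cv2.imwrite("pics/w1.png",im["color"])
o=sensors.get_obs(); print(o["ee_pos"],o["orientation"],o["qpos"],o["ft_force"]); print(im["M"].round(2).tolist())
P,uv=cloud(im,ymask(im)); m=(P[:,2]>80)&(P[:,2]<96); Q=P[m]
print(len(Q),np.median(Q,0),cv2.minAreaRect(Q[:,:2].astype(np.float32)))
T=cloud(im)[0]; T=T[(T[:,2]>80)&(T[:,2]<96)&(abs(T[:,0]-428)<45)&(abs(T[:,1]-276)<45)]
print(len(T),np.median(T,0),cv2.minAreaRect(T[:,:2].astype(np.float32)))
E
```

```text
[427.62584913 277.47226846 222.61664282] [-1.77542512e+00 -2.59166674e+00  7.22855842e-05] [5.52178325e-01 2.54282920e-01 1.88165886e+00 1.04218655e-04
 1.00574033e+00 1.82571758e-01] [ 0.7778647   0.1350835  -0.09520587]
[[0.93, 0.34, 0.11, 397.25], [0.36, -0.89, -0.29, 355.63], [-0.0, 0.31, -0.95, 385.09], [0.0, 0.0, 0.0, 1.0]]
779 [425.78469273 282.66475761  88.28703691] ((428.4164733886719, 277.0934753417969), (51.69279861450195, 28.95990562438965), 19.96758460998535)
1343 [428.81382502 278.17978775  88.38905617] ((429.4801330566406, 276.9024658203125), (53.986900329589844, 30.045413970947266), 19.96758460998535)
```

View pics/w1.png

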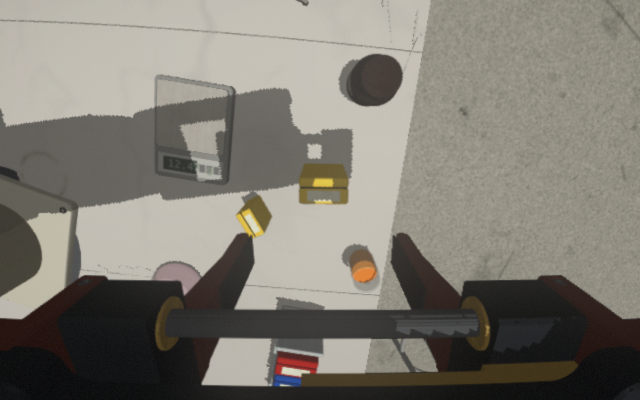

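The wrist view shows the big yellow box at (323,184), its top centre at (429.5,276.9,88.4) and yaw 20°, which agrees with the top view. The beaker at (362,265) and the bottle at (375,80) are clear. I descend and grip, leaving the TCP 40 mm above the underside.

Emit:
servo_tool --steps '[[[0.001, 0, -0.025], [0, 0, -1], 1], [[0.0005, -0.0005, -0.025], [0, 0, 0], 1], [[0, 0, -0.025], [0, 0, 0], 1], [[0, 0, -0.025], [0, 0, 0], 1], [[0, 0, -0.025], [0, 0, 0], 1], [[0, 0, -0.025], [0, 0, 0], 1], [[0, 0, -0.02], [0, 0, 0], 1], [[0, 0, -0.012], [0, 0, 0], 1]]'

```text
t: 2.2
ee_pos: [428.3, 276.1, 38.6]
orientation: [-1.798, -2.575, 0.004]
ft_force: [-0.4, 0.3, 0.1]
width: 88.0
grasp_force: 0.0
```

Emit:
servo_tool --steps '[[[0, 0, 0], [0, 0, 0], 1], [[0, 0, 0], [0, 0, 0], -1], [[0, 0, 0], [0, 0, 0], -1], [[0, 0, 0], [0, 0, 0], -1], [[0, 0, 0], [0, 0, 0], -1], [[0, 0, 0], [0, 0, 0], -1], [[0, 0, 0], [0, 0, 0], -1], [[0, 0, 0], [0, 0, 0], -1]]'

```text
t: 2.87
ee_pos: [430.0, 276.4, 41.4]
orientation: [1.8, 2.575, 0.002]
ft_force: [-0.2, -0.4, 6.6]
width: 53.9
grasp_force: 30.0
```

Gripped at 53.9 mm and 30 N. I lift and go beside the rack for one close look.

Emit:
servo_tool --steps '[[[0, 0, 0.01], [0, 0, 0], -1], [[0, 0, 0.02], [0, 0, 0], -1], [[0, 0, 0.03], [0, 0, 0], -1], [[0, 0, 0.03], [0, 0, 0], -1], [[0, 0, 0.03], [0, 0, 0], -1], [[0, 0, 0.03], [0, 0, 0], -1], [[0, 0, 0.03], [0, 0, 0], -1], [[0, 0, 0.02], [0, 0, 0], -1]]'

```text
t: 3.53
ee_pos: [430.0, 276.5, 244.2]
orientation: [1.799, 2.574, 0.005]
ft_force: [1.3, 1.0, -0.7]
width: 53.9
grasp_force: 30.0
```

Emit:
servo_tool --steps '[[[-0.003, -0.018, 0], [0, 0, -1.2], -1], [[-0.005, -0.036, 0], [0, 0, -1.2], -1], [[-0.006, -0.04, 0], [0, 0, -1.2], -1], [[-0.006, -0.04, 0], [0, 0, -1.2], -1], [[-0.006, -0.04, 0], [0, 0, -1.3], -1], [[-0.006, -0.04, 0], [0, 0, -1.3], -1], [[-0.007, -0.036, 0], [0, 0, -1.3], -1], [[-0.006, -0.036, 0], [0, 0, -1.3], -1]]'

```text
t: 4.2
ee_pos: [383.4, -11.4, 241.2]
orientation: [2.018, 2.407, 0.0]
ft_force: [0.9, 0.3, 0.4]
width: 53.7
grasp_force: 30.0
```

Emit:
servo_tool --steps '[[[0, 0, 0], [0, 0, 0], -1], [[0, 0, 0], [0, 0, 0], -1], [[0, 0, 0], [0, 0, 0], -1], [[0, 0, 0], [0, 0, 0], -1], [[0, 0, 0], [0, 0, 0], -1], [[0, 0, 0], [0, 0, 0], -1], [[0, 0, 0], [0, 0, 0], -1], [[0, 0, 0], [0, 0, 0], -1]]'

```text
t: 4.87
ee_pos: [384.6, -9.2, 240.6]
orientation: [-2.015, -2.41, 0.0]
ft_force: [1.0, 0.2, 0.1]
width: 53.8
grasp_force: 30.0
```

```bash
python3 - <<'E'
from h import *
im=grab("wrist"); cv2.imwrite("pics/w2.png",im["color"])
o=sensors.get_obs(); print(o["ee_pos"],o["orientation"],o["qpos"],o["ft_force"])
P,uv=cloud(im)
np.save("w2.npy",np.c_[P,uv,im["color"][uv[:,1],uv[:,0]]])
E
```

```text
[384.61532761  -9.34081908 240.60643687] [-2.01584419e+00 -2.40933727e+00  2.06771936e-04] [-5.52143460e-02  2.93104123e-02  2.10629292e+00 -4.16382805e-06
  1.00620461e+00 -2.32588282e-01] [-0.32907809 -0.05695907 -0.26097876]
```

View pics/w2.png

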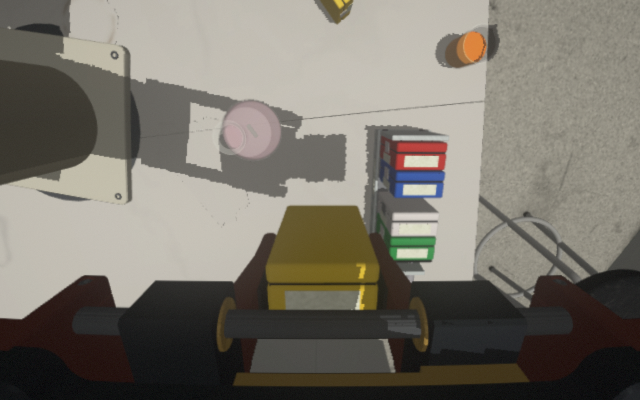

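The view shows the row clearly: end wall at (412,138), red (418,155), blue (415,185), the gap around row 197, white (412,222) and green (410,248). The held yellow box is at the centre bottom. I fit the row from depth.

```bash
python3 - <<'E'
from h import *
D=np.load("w2.npy"); P=D[:,:3]; uv=D[:,3:5]; c=D[:,5:].astype(np.uint8)
hsv=cv2.cvtColor(c[None],cv2.COLOR_BGR2HSV)[0].astype(int)
roi=(uv[:,0]>370)&(uv[:,0]<450)&(uv[:,1]>125)&(uv[:,1]<275)
top=roi&(P[:,2]>98)&(P[:,2]<115)
print("row",np.median(P[top],0),cv2.minAreaRect(P[top][:,:2].astype(np.float32)))
H,S,V=hsv.T
a=np.radians(10.0); ex=np.array([np.cos(a),np.sin(a)]); ey=np.array([-np.sin(a),np.cos(a)])
q=np.c_[P[:,:2]@ex,P[:,:2]@ey]
# row coordinate profile of z along ey
for y in range(-120,110,3):
    m=roi&(abs(q[:,1]-y)<1.5)&(q[:,0]>455)&(q[:,0]<510)
    if m.sum()>3: print(y,m.sum(),np.percentile(P[m,2],[10,50,90]).round(1),q[m&(P[:,2]>90),0].min().round(1) if (m&(P[:,2]>90)).any() else '',q[m&(P[:,2]>90),0].max().round(1) if (m&(P[:,2]>90)).any() else '', np.median(c[m],0))
# end wall top, rack base edges
for z0,z1 in((10,16),(18,34)):
    m=roi&(P[:,2]>z0)&(P[:,2]<z1); print(z0,m.sum(),np.percentile(q[m,0],[1,5,50,95,99]).round(1),np.percentile(q[m,1],[1,50,99]).round(1))
E
```

```text
row [489.13871728   5.88628172 105.57433742] ((491.10260009765625, -10.305213928222656), (55.61737823486328, 143.71165466308594), 10.395886421203613)
-120 134 [ 93.4 106.  106.9] 455.0 509.0 [197. 217. 217.]
-117 133 [ 90.  105.8 106.9] 455.0 508.4 [196. 213. 216.]
-114 173 [ 79.9 104.7 106.2] 455.2 508.5 [139. 144. 148.]
-111 100 [ 77.  105.1 106.2] 455.2 508.9 [148. 152. 157.]
-108 142 [103.  105.9 106.7] 455.1 508.1 [198. 204. 211.]
-105 137 [ 90.  105.6 106.8] 455.0 509.4 [202. 209. 216.]
-102 825 [ 47.3  79.9 104. ] 455.3 509.6 [92. 95. 98.]
-99 19 [16.8 18.1 18.8]   [74. 75. 77.]
-96 18 [17.1 18.  19.2]   [117.  117.5 117. ]
-93 12 [17.5 18.5 19. ]   [125.  126.  125.5]
-90 9 [17.1 18.8 19.2]   [125. 125. 126.]
-87 4 [18.  18.3 18.8]   [121.5 121.  120.5]
-84 71 [ 83.5 105.2 106.2] 455.3 508.7 [134.  88.  73.]
-81 159 [ 91.8 105.7 106.7] 455.0 509.2 [164. 101.  82.]
-78 155 [ 81.8 105.8 106.6] 455.2 509.1 [188. 194. 190.]
-75 152 [ 71.7 106.  106.7] 455.1 509.0 [195. 217. 218.]
-72 178 [ 83.6 105.8 106.9] 455.0 509.2 [192.  213.  213.5]
-69 185 [ 74.2 105.4 106.5] 455.1 508.8 [
[... 482 characters left out ...]
05.9 107. ] 456.1 507.6 [195. 217. 218.]
-39 134 [105.1 105.8 107. ] 455.5 507.0 [188.5 210.  214. ]
-36 163 [101.9 104.8 105.9] 455.3 507.1 [60. 62. 98.]
-33 128 [104.  105.2 106.1] 455.3 507.7 [ 60.  64. 158.]
-30 148 [104.9 105.8 106.8] 455.3 507.3 [ 63.  67. 185.]
-27 148 [104.6 105.6 106.6] 455.1 506.4 [ 64.  68. 185.]
-24 197 [ 95.2  99.1 105.4] 455.1 509.7 [ 65.  68. 131.]
-21 145 [94.8 95.5 96.5] 455.4 509.7 [189. 195. 191.]
-18 362 [24.2 73.5 95.8] 455.5 509.2 [ 97. 100. 100.]
-15 126 [-0.8  0.6 17.5]   [104. 109. 113.]
-12 11 [-0.4  0.1  1.9]   [177. 187. 192.]
10 42 [446.3 446.4 447.9 492.2 500.6] [-137.7  -70.4  -16.5]
18 831 [446.5 447.  450.7 475.  510.3] [-159.   -81.7  -16. ]
```

Measured in the yaw-10° frame: the floor is at z≈17.7 and the tops at 105.9. The blue face is at q_y≈-85.5 and the white face at ≈-102, so the gap is about 16.5 mm. The slot is at world (492,-14). These agree with the given sizes. I tilt the box top 30° towards the pusher so that the -y lower edge leads, and hover above the gap.

Emit:
servo_tool --steps '[[[0.0135, -0.0012, -0.003], [3.69, 0.65, 0], -1], [[0.0135, -0.0012, -0.004], [3.69, 0.65, 0], -1], [[0.0135, -0.0013, -0.005], [3.69, 0.65, 0], -1], [[0.0135, -0.0013, -0.005], [3.69, 0.65, 0], -1], [[0.0135, -0.0013, -0.005], [3.69, 0.65, 0], -1], [[0.0135, -0.0013, -0.005], [3.69, 0.65, 0], -1], [[0.0135, -0.0013, -0.005], [3.69, 0.65, 0], -1], [[0.0135, -0.0013, -0.005], [3.69, 0.65, 0], -1]]'

```text
t: 5.58
ee_pos: [493.6, -20.3, 203.4]
orientation: [-1.734, -2.071, -0.469]
ft_force: [-0.2, -0.7, -1.6]
width: 53.9
grasp_force: 30.0
```

Emit:
servo_tool --steps '[[[0, 0, 0], [0, 0, 0], -1], [[0, 0, -0.005], [0, 0, 0], -1], [[0, 0, -0.01], [0, 0, 0], -1], [[0, 0, -0.01], [0, 0, 0], -1], [[0, 0, -0.008], [0, 0, 0], -1], [[0, 0, 0], [0, 0, 0], -1], [[0, 0, 0], [0, 0, 0], -1], [[0, 0, 0], [0, 0, 0], -1]]'

```text
t: 6.25
ee_pos: [492.6, -19.8, 170.9]
orientation: [-1.736, -2.073, -0.466]
ft_force: [1.3, 0.3, -1.3]
width: 53.6
grasp_force: 30.0
```

```bash
cat >> h.py <<'E'
a=np.radians(10.0); ex=np.array([np.cos(a),np.sin(a),0]); ey=np.array([-np.sin(a),np.cos(a),0])
def state(h=41.4):
    o=sensors.get_obs(); m=R.from_rotvec(o["orientation"]).as_matrix(); up=-m[:,2]; p=o["ee_pos"]
    th=np.degrees(np.arctan2(-up@ey,up[2])); lx=np.degrees(np.arcsin(up@ex)); 
    ly=np.cross(up,m[:,1]); ly=ly if ly@ey>0 else -ly
    e=[p-h*up+s*15*ly for s in(-1,1)]; f=o["ft_force"]
    print("t %.2f tilt %.1f lx %.1f yaw %.1f qx %.1f TCPz %.1f"%(o["t"],th,lx,np.degrees(np.arctan2(m[1,1],m[0,1])),p@ex,p[2]),"edge-y rack(y,z) %.1f %.1f  edge+y %.1f %.1f"%(e[0]@ey+110,e[0][2]-17.7,e[1]@ey+110,e[1][2]-17.7),"F x,y,z",(f@ex).round(1),(f@ey).round(1),f[2].round(1))
E
python3 - <<'E'
from h import *
state()
im=grab("wrist"); s=grab("side")
cv2.imwrite("pics/w3.png",np.vstack([im["color"][80:400],cv2.resize(s["color"][130:270,220:460],(640,373))])[:600])
E
```

```text
t 6.25 tilt 30.0 lx -0.0 yaw 10.1 qx 481.7 TCPz 170.9 edge-y rack(y,z) 12.7 109.9  edge+y 38.7 124.9 F x,y,z 1.4 0.1 -1.3
```

View pics/w3.png

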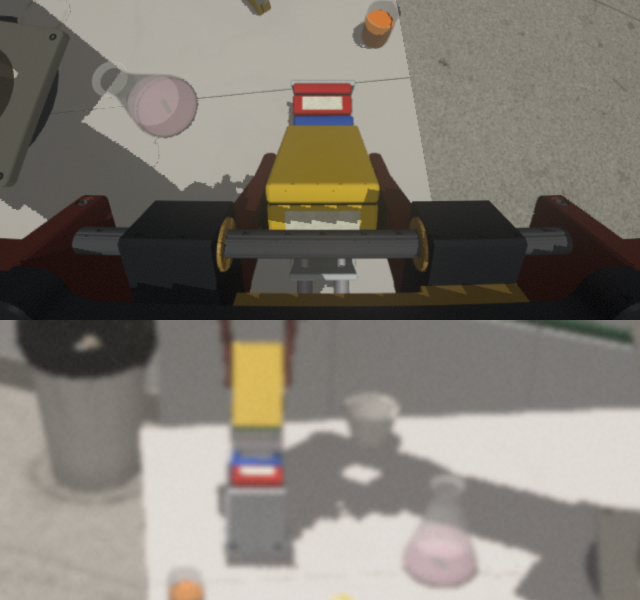

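The top half shows the yellow box in line with the row in x (column ~322) and the side crop shows it right above the gap. I lower the edge into the gap.

Emit:
servo_tool --steps '[[[0, 0, -0.006], [0, 0, 0], -1], [[0, 0, -0.008], [0, 0, 0], -1], [[0, 0, -0.006], [0, 0, 0], -1], [[0, 0, -0.004], [0, 0, 0], -1], [[0, 0, -0.002], [0, 0, 0], -1], [[0, 0, -0.001], [0, 0, 0], -1], [[0, 0, 0], [0, 0, 0], -1], [[0, 0, 0], [0, 0, 0], -1]]'

```text
t: 7.02
ee_pos: [492.7, -20.0, 143.7]
orientation: [-1.736, -2.072, -0.466]
ft_force: [-0.2, -0.1, -0.6]
width: 53.7
grasp_force: 30.0
```

```bash
python3 -c "from h import *; state()"
```

```text
t 7.02 tilt 30.0 lx -0.0 yaw 10.1 qx 481.7 TCPz 143.7 edge-y rack(y,z) 12.4 82.7  edge+y 38.4 97.6 F x,y,z -0.2 -0.1 -0.6
```

Emit:
servo_tool --steps '[[[0, 0, -0.001], [0, 0, 0], -1], [[0.0002, -0.001, -0.001], [0, 0, 0], -1], [[0.0002, -0.001, 0], [0, 0, 0], -1], [[0.0002, -0.001, 0], [0, 0, 0], -1], [[0.0002, -0.001, 0], [0, 0, 0], -1], [[0.0002, -0.001, 0], [0, 0, 0], -1], [[0.0002, -0.001, 0], [0, 0, 0], -1], [[0, 0, 0], [0, 0, 0], -1]]'

```text
t: 7.68
ee_pos: [493.6, -25.7, 141.9]
orientation: [-1.735, -2.071, -0.466]
ft_force: [-0.1, 3.5, 1.8]
width: 53.9
grasp_force: 30.0
```

```bash
python3 -c "from h import *; state()"
```

```text
t 7.68 tilt 30.0 lx 0.0 yaw 10.1 qx 481.7 TCPz 141.9 edge-y rack(y,z) 6.7 80.8  edge+y 32.7 95.8 F x,y,z 0.6 3.5 1.8
```

Emit:
servo_tool --steps '[[[0.0002, -0.001, -0.0005], [0, 0, 0], -1], [[0.0002, -0.001, -0.0005], [0, 0, 0], -1], [[0.0002, -0.001, -0.0005], [0, 0, 0], -1], [[0.0002, -0.001, -0.0005], [0, 0, 0], -1], [[0.0002, -0.001, -0.0005], [0, 0, 0], -1], [[0.0002, -0.001, -0.0005], [0, 0, 0], -1], [[0, 0, 0], [0, 0, 0], -1], [[0, 0, 0], [0, 0, 0], -1]]'

```text
t: 8.35
ee_pos: [494.9, -31.6, 139.0]
orientation: [-1.735, -2.072, -0.467]
ft_force: [-1.3, 4.2, 5.3]
width: 53.9
grasp_force: 30.0
```

```bash
python3 - <<'E'
from h import *
state(); im=grab("side"); t=grab("wrist")
cv2.imwrite("pics/w4.png",np.vstack([t["color"][100:400],cv2.resize(im["color"][150:240,260:400],(640,300),interpolation=cv2.INTER_CUBIC)]))
E
```

```text
t 8.35 tilt 30.0 lx 0.0 yaw 10.1 qx 481.9 TCPz 139.0 edge-y rack(y,z) 0.6 78.0  edge+y 26.6 93.0 F x,y,z -0.6 4.3 5.3
```

View pics/w4.png

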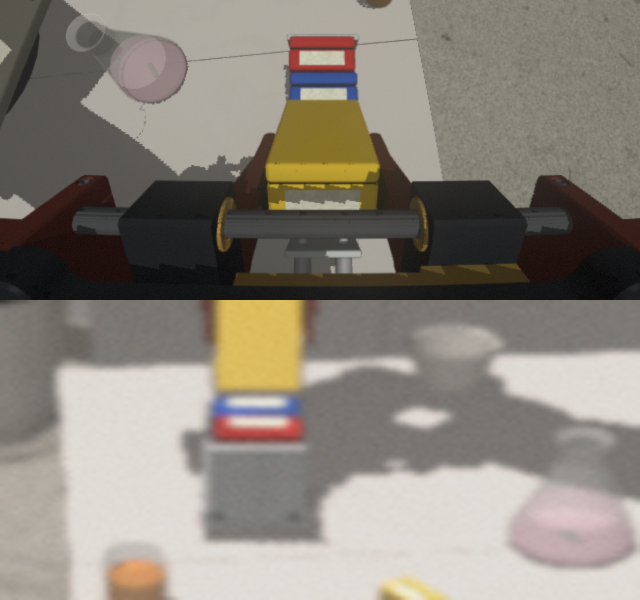

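The wrist view shows blue and red upright, yellow leaning in the gap and the pusher pushed back. The side crop agrees. Forces are low (Fy 4, Fz 5). Now I bring the tilt down to about 12° while keeping the lower edge against white.

Emit:
servo_tool --steps '[[[-0.0002, 0.0012, 0.0006], [-2.53, -0.45, 0], -1], [[-0.0002, 0.0012, 0.0006], [-2.53, -0.45, 0], -1], [[-0.0002, 0.0012, 0.0006], [-2.53, -0.45, 0], -1], [[-0.0002, 0.0012, 0.0006], [-2.53, -0.45, 0], -1], [[-0.0002, 0.0012, 0.0006], [-2.53, -0.45, 0], -1], [[-0.0002, 0.0012, 0.0006], [-2.53, -0.45, 0], -1], [[-0.0002, 0.0012, 0.0006], [-2.53, -0.45, 0], -1], [[0, 0, 0], [0, 0, 0], -1]]'

```text
t: 9.12
ee_pos: [493.5, -22.8, 143.1]
orientation: [-1.91, -2.284, -0.2]
ft_force: [-1.4, 3.4, -0.4]
width: 53.9
grasp_force: 30.0
```

```bash
python3 -c "from h import *; state()"
```

```text
t 9.12 tilt 11.8 lx -0.1 yaw 10.2 qx 482.0 TCPz 143.1 edge-y rack(y,z) -4.3 81.8  edge+y 25.0 87.9 F x,y,z -0.8 3.6 -0.4
```

Emit:
servo_tool --steps '[[[-0.0001, 0.0005, 0], [-0.95, -0.17, 0], -1], [[-0.0001, 0.0005, 0], [-0.95, -0.17, 0], -1], [[-0.0001, 0.0005, -0.0003], [-0.95, -0.17, 0], -1], [[-0.0001, 0.0005, 0], [-0.95, -0.17, 0], -1], [[0, 0, -0.0007], [0, 0, 0], -1], [[0, 0, -0.0007], [0, 0, 0], -1], [[0, 0, -0.0006], [0, 0, 0], -1], [[0, 0, 0], [0, 0, 0], -1]]'

```text
t: 9.78
ee_pos: [493.8, -21.9, 140.8]
orientation: [-1.947, -2.324, -0.14]
ft_force: [0.2, 2.9, 3.9]
width: 53.9
grasp_force: 30.0
```

```bash
python3 -c "from h import *; state()"
```

```text
t 9.78 tilt 8.1 lx -0.1 yaw 10.1 qx 482.5 TCPz 140.8 edge-y rack(y,z) -6.4 80.0  edge+y 23.3 84.2 F x,y,z 0.7 2.8 3.9
```

Emit:
servo_tool --steps '[[[0, 0, -0.0007], [0, 0, 0], -1], [[0, 0, -0.0007], [-0.3, 0, 0], -1], [[0, 0, -0.0007], [-0.3, 0, 0], -1], [[0, 0, -0.0007], [-0.3, 0, 0], -1], [[0, 0, -0.0007], [-0.3, 0, 0], -1], [[0, 0, -0.0007], [0, 0, 0], -1], [[0, 0, 0], [0, 0, 0], -1], [[0, 0, 0], [0, 0, 0], -1]]'

```text
t: 10.45
ee_pos: [494.5, -22.8, 136.8]
orientation: [-1.957, -2.337, -0.116]
ft_force: [1.0, -2.4, 4.6]
width: 54.1
grasp_force: 30.0
```

```bash
python3 -c "from h import *; state()"
```

```text
t 10.45 tilt 6.8 lx 0.0 yaw 10.1 qx 483.1 TCPz 136.8 edge-y rack(y,z) -8.3 76.3  edge+y 21.5 79.8 F x,y,z 0.5 -2.6 4.6
```

```bash
cat >> h.py <<'E'
def look(fn=None):
    state(); im=grab("wrist"); 
    if fn: cv2.imwrite(fn,im["color"])
    P,uv=cloud(im); c=im["color"][uv[:,1],uv[:,0]]; H,S,V=cv2.cvtColor(c[None],cv2.COLOR_BGR2HSV)[0].T.astype(int)
    qx=P@ex; qy=P@ey+110; z=P[:,2]-17.7
    inx=abs(qx-482)<26
    m=inx&(H>18)&(H<35)&(S>110)&(qy>-80)&(qy<60)
    w=m&(z<z[m].max()-8); 
    A=np.c_[z[w],np.ones(w.sum())]; s,*_=np.linalg.lstsq(A,qy[w],rcond=None); r=qy[w]-A@s; k=abs(r)<3; s,*_=np.linalg.lstsq(A[k],qy[w][k],rcond=None)
    print("yellow ztop %.1f face tilt %.1f deg, face y at z=88: %.1f, at z=140 %.1f n=%d"%(np.percentile(z[m],99),np.degrees(np.arctan(-s[0])),s[0]*88+s[1],s[0]*140+s[1],k.sum()))
    for n,hm in dict(blue=(H>105)&(H<130)&(S>120),red=((H<8)|(H>172))&(S>140),green=(H>45)&(H<85)&(S>90)).items():
        b=inx&hm&(z>75)&(z<100)&(qy>-90)&(qy<90)
        if b.sum()>10: print(n,b.sum(),"y",np.percentile(qy[b],[2,98]).round(1),"z",np.percentile(z[b],[5,50,95]).round(1))
    e=inx&(z>72)&(z<82)&(qy>80)&(qy<100); 
    if e.sum()>5: print("wall y",np.percentile(qy[e],[2,50,98]).round(1),np.median(z[e]).round(1))
    b=inx&(z>74)&(z<84)&(qy<-40)&(qy>-100)
    if b.sum()>5: print("pusher y",np.percentile(qy[b],[2,50,98]).round(1),"z",np.median(z[b]).round(1),b.sum())
E
python3 -c "from h import *; look()"
```

```text
t 10.45 tilt 6.8 lx 0.0 yaw 10.1 qx 483.1 TCPz 136.8 edge-y rack(y,z) -8.3 76.3  edge+y 21.5 79.8 F x,y,z 0.5 -2.6 4.6
yellow ztop 230.9 face tilt 13.9 deg, face y at z=88: 28.1, at z=140 15.2 n=4358
blue 1438 y [29.3 55.9] z [86.6 87.9 89.1]
red 1741 y [58.  85.3] z [86.8 87.9 89. ]
wall y [87.6 89.8 92. ] 77.9
```

```bash
sed -i 's/&(qy>-80)&(qy<60)$/\&(qy>-25)\&(qy<45)\&(z>70)\&(z<175)/' h.py; cat >> h.py <<'E'
def prof():
    im=grab("wrist"); m=ymask(im); P,uv=cloud(im,m); qx=P@ex; qy=P@ey+110; z=P[:,2]-17.7
    for zz in range(84,180,6):
        k=(abs(z-zz)<2)&(abs(qx-482)<22)&(qy>-40)&(qy<50)
        if k.sum()>8: print(zz,k.sum(),np.percentile(qy[k],[5,50,95]).round(1))
E
python3 -c "from h import *; look(); prof()"
```

```text
t 10.50 tilt 6.8 lx 0.0 yaw 10.1 qx 483.1 TCPz 136.8 edge-y rack(y,z) -8.3 76.2  edge+y 21.5 79.8 F x,y,z 0.8 -2.1 5.2
yellow ztop 169.0 face tilt 10.0 deg, face y at z=88: 26.2, at z=140 17.1 n=5034
blue 1424 y [29.4 55.9] z [86.6 87.9 89.1]
red 1721 y [58.  85.4] z [86.7 87.9 89.1]
wall y [87.6 89.8 92. ] 77.9
90 124 [25.4 25.8 26.5]
96 126 [24.4 24.8 25.2]
102 151 [23.2 23.8 24.3]
108 157 [22.1 22.7 23.3]
114 172 [21.2 21.7 22.2]
120 198 [20.1 20.6 21.1]
126 218 [19.  19.5 20. ]
132 234 [17.8 18.4 19.1]
138 269 [16.8 17.4 18. ]
144 311 [15.8 16.4 17. ]
150 319 [14.7 15.3 15.9]
156 375 [13.6 14.3 14.9]
162 432 [12.5 13.2 13.8]
168 2316 [-1.3  7.3 12.4]
```

Emit:
servo_tool --steps '[[[0, 0, 0], [-0.8, -0.14, 0], -1], [[0, 0, 0], [-0.8, -0.14, 0], -1], [[0.0001, -0.0005, 0], [-0.8, -0.14, 0], -1], [[0.0001, -0.0005, 0], [-0.8, -0.14, 0], -1], [[0, 0, -0.0005], [0, 0, 0], -1], [[0, 0, -0.0005], [0, 0, 0], -1], [[0, 0, 0], [0, 0, 0], -1], [[0, 0, 0], [0, 0, 0], -1]]'

```text
t: 11.27
ee_pos: [492.8, -22.2, 135.1]
orientation: [-1.983, -2.367, -0.06]
ft_force: [-1.0, 5.1, 0.6]
width: 54.0
grasp_force: 30.0
```

```bash
python3 -c "from h import *; look()"
```

```text
t 11.27 tilt 3.7 lx 0.2 yaw 10.1 qx 481.5 TCPz 135.1 edge-y rack(y,z) -9.7 75.1  edge+y 20.2 77.0 F x,y,z -0.1 5.1 0.6
yellow ztop 166.7 face tilt 6.9 deg, face y at z=88: 25.1, at z=140 18.8 n=4999
blue 1079 y [28.7 55.4] z [86.7 88.  89.2]
red 2032 y [56.9 85.4] z [86.7 87.9 89. ]
wall y [86.6 89.3 92.8] 77.8
```

Emit:
servo_tool --steps '[[[0, 0, -0.0007], [0, 0, 0], -1], [[0, 0, -0.0007], [0, 0, 0], -1], [[0, 0, -0.0008], [-0.3, 0, 0], -1], [[0, 0, -0.0008], [-0.3, 0, 0], -1], [[0, 0, -0.001], [-0.3, 0, 0], -1], [[0, 0, -0.001], [-0.3, 0, 0], -1], [[0, 0, 0], [0, 0, 0], -1], [[0, 0, 0], [0, 0, 0], -1]]'

```text
t: 11.98
ee_pos: [492.8, -22.2, 130.0]
orientation: [-1.992, -2.378, -0.035]
ft_force: [-0.5, 5.5, -0.7]
width: 54.3
grasp_force: 30.0
```

```bash
python3 -c "from h import *; look()"
```

```text
t 11.98 tilt 2.5 lx 0.5 yaw 10.1 qx 481.4 TCPz 130.0 edge-y rack(y,z) -10.6 70.3  edge+y 19.3 71.6 F x,y,z 0.5 5.5 -0.7
yellow ztop 161.4 face tilt 5.8 deg, face y at z=88: 23.9, at z=140 18.7 n=5010
blue 832 y [27.8 54.9] z [86.7 87.9 89.1]
red 2013 y [57.  85.2] z [86.7 87.9 89. ]
wall y [86.8 89.9 92.7] 77.7
```

Free descent with low force, and the box is between its neighbours. I continue down.

Emit:
servo_tool --steps '[[[0, 0, -0.001], [0, 0, 0], -1], [[0, 0, -0.0015], [-0.2, 0, 0], -1], [[0, 0, -0.002], [-0.2, 0, 0], -1], [[0, 0, -0.002], [-0.2, 0, 0], -1], [[0, 0, -0.002], [-0.2, 0, 0], -1], [[0, 0, -0.002], [-0.2, 0, 0], -1], [[0, 0, -0.0015], [0, 0, 0], -1], [[0, 0, 0], [0, 0, 0], -1]]'

```text
t: 12.7
ee_pos: [492.5, -21.6, 117.8]
orientation: [-2.0, -2.385, -0.015]
ft_force: [0.1, 9.9, -1.2]
width: 53.9
grasp_force: 30.0
```

```bash
python3 -c "from h import *; look()"
```

```text
t 12.70 tilt 1.6 lx 0.6 yaw 10.1 qx 481.2 TCPz 117.8 edge-y rack(y,z) -10.6 58.3  edge+y 19.4 59.2 F x,y,z 1.8 9.7 -1.2
yellow ztop 149.2 face tilt 5.1 deg, face y at z=88: 23.6, at z=140 18.9 n=4555
blue 846 y [28.4 55.1] z [86.9 88.  89.1]
red 2163 y [57.7 85.2] z [86.7 87.9 89.1]
wall y [86.6 89.6 92.7] 77.7
```

Emit:
servo_tool --steps '[[[-0.0001, 0.0005, -0.001], [0, 0, 0], -1], [[-0.0001, 0.0005, -0.0015], [0, 0, 0], -1], [[0, 0.0002, -0.002], [0, 0, 0], -1], [[0, 0, -0.002], [0, 0, 0], -1], [[0, 0, -0.002], [0, 0, 0], -1], [[0, 0, -0.002], [0, 0, 0], -1], [[0, 0, -0.0015], [0, 0, 0], -1], [[0, 0, 0], [0, 0, 0], -1]]'

```text
t: 13.42
ee_pos: [492.8, -20.7, 106.2]
orientation: [-2.0, -2.386, -0.015]
ft_force: [-0.2, 9.7, 2.0]
width: 53.5
grasp_force: 30.0
```

```bash
python3 -c "from h import *; look()"
```

```text
t 13.42 tilt 1.6 lx 0.6 yaw 10.1 qx 481.7 TCPz 106.2 edge-y rack(y,z) -9.8 46.7  edge+y 20.2 47.5 F x,y,z 1.4 9.6 2.0
yellow ztop 137.5 face tilt 5.0 deg, face y at z=88: 23.3, at z=140 18.8 n=4093
blue 1159 y [28.7 55.6] z [86.8 87.9 89. ]
red 2782 y [58.3 85.9] z [86.7 87.9 89. ]
wall y [87.2 89.9 92.3] 77.9
```

Emit:
servo_tool --steps '[[[-0.0001, 0.0003, 0], [-0.5, -0.09, 0], -1], [[-0.0001, 0.0003, -0.001], [-0.5, -0.09, 0], -1], [[0, 0.0003, -0.0015], [-0.5, -0.09, 0], -1], [[0, 0, -0.002], [-0.5, -0.09, 0], -1], [[0, 0, -0.002], [-0.5, -0.09, 0], -1], [[0, 0, -0.002], [0, 0, 0], -1], [[0, 0, -0.0015], [0, 0, 0], -1], [[0, 0, 0], [0, 0, 0], -1]]'

```text
t: 14.13
ee_pos: [492.3, -19.8, 95.8]
orientation: [2.014, 2.403, -0.03]
ft_force: [-0.8, 7.9, -0.1]
width: 53.6
grasp_force: 30.0
```

```bash
python3 -c "from h import *; look()"
```

```text
t 14.13 tilt -1.0 lx 0.6 yaw 10.1 qx 481.4 TCPz 95.8 edge-y rack(y,z) -10.7 37.0  edge+y 19.3 36.5 F x,y,z 0.6 7.9 -0.1
yellow ztop 126.7 face tilt 13.5 deg, face y at z=88: 25.4, at z=140 12.9 n=3073
blue 2252 y [28.8 56. ] z [86.6 87.9 89. ]
red 2796 y [57.8 86. ] z [86.7 87.8 89. ]
green 204 y [-65.2 -59.1] z [87.  88.  88.8]
wall y [86.7 89.9 92.5] 77.8
```

Emit:
servo_tool --steps '[[[-0.0001, 0.0004, -0.001], [0, 0, 0], -1], [[-0.0001, 0.0004, -0.002], [0, 0, 0], -1], [[0, 0.0002, -0.002], [0, 0, 0], -1], [[0, 0, -0.002], [0, 0, 0], -1], [[0, 0, -0.002], [0, 0, 0], -1], [[0, 0, -0.002], [0, 0, 0], -1], [[0, 0, -0.001], [0, 0, 0], -1], [[0, 0, 0], [0, 0, 0], -1]]'

```text
t: 14.85
ee_pos: [492.4, -19.2, 83.9]
orientation: [2.014, 2.403, -0.03]
ft_force: [-1.4, 6.2, -1.2]
width: 53.8
grasp_force: 30.0
```

```bash
sed -i 's/(z<175)/(z<135)\&(qy>14)/' h.py; python3 -c "from h import *; look();prof()"
```

```text
t 14.85 tilt -1.0 lx 0.6 yaw 10.1 qx 481.5 TCPz 83.9 edge-y rack(y,z) -10.2 25.1  edge+y 19.8 24.5 F x,y,z -0.3 6.3 -1.2
yellow ztop 114.8 face tilt 2.5 deg, face y at z=88: 23.8, at z=140 21.5 n=2619
blue 2689 y [28.9 56. ] z [86.5 87.9 88.9]
red 3344 y [57.9 86.1] z [86.6 87.9 89. ]
green 750 y [-64.2 -47.4] z [86.9 87.9 88.9]
wall y [86.7 89.6 92.5] 77.8
84 267 [23.5 24.  24.6]
90 305 [23.3 23.8 24.2]
96 327 [22.9 23.5 24. ]
102 366 [22.6 23.2 23.7]
108 416 [22.4 22.9 23.5]
114 2615 [ 1.7 16.3 22.4]
174 1657 [24.9 25.8 26.7]
```

Emit:
servo_tool --steps '[[[-0.0001, 0.0004, -0.001], [-0.4, -0.07, 0], -1], [[-0.0001, 0.0004, -0.002], [-0.4, -0.07, 0], -1], [[0, 0.0002, -0.002], [-0.4, -0.07, 0], -1], [[0, 0, -0.002], [-0.4, -0.07, 0], -1], [[0, 0, -0.002], [0, 0, 0], -1], [[0, 0, -0.002], [0, 0, 0], -1], [[0, 0, -0.002], [0, 0, 0], -1], [[0, 0, 0], [0, 0, 0], -1]]'

```text
t: 15.62
ee_pos: [492.5, -18.5, 70.9]
orientation: [2.0, 2.385, -0.058]
ft_force: [0.2, 5.0, -1.7]
width: 54.5
grasp_force: 30.0
```

```bash
python3 -c "from h import *; look();prof()"
```

```text
t 15.62 tilt -2.6 lx 0.6 yaw 10.0 qx 481.8 TCPz 70.9 edge-y rack(y,z) -10.6 12.6  edge+y 19.4 11.2 F x,y,z 1.1 4.9 -1.7
yellow ztop 101.4 face tilt 0.2 deg, face y at z=88: 24.9, at z=140 24.6 n=1161
blue 3271 y [29.  56.1] z [86.6 87.9 88.9]
red 4482 y [58.2 86. ] z [86.7 87.9 89. ]
green 1981 y [-59.6 -35. ] z [86.5 87.8 88.8]
wall y [86.5 89.6 92.7] 77.8
84 199 [24.4 24.9 25.4]
90 400 [24.4 24.9 25.4]
96 441 [24.2 24.8 25.3]
102 1784 [ 3.  18.7 24. ]
162 1573 [28.8 29.7 30.7]
```

Emit:
servo_tool --steps '[[[-0.0001, 0.0003, -0.001], [0.1, -0.6, 0], -1], [[0, 0.0002, -0.002], [0, 0, 0], -1], [[0, 0, -0.002], [0, 0, 0], -1], [[0, 0, -0.002], [0, 0, 0], -1], [[0, 0, -0.002], [0, 0, 0], -1], [[0, 0, -0.0015], [0, 0, 0], -1], [[0, 0, -0.0005], [0, 0, 0], -1], [[0, 0, 0], [0, 0, 0], -1]]'

```text
t: 16.38
ee_pos: [492.4, -18.0, 60.1]
orientation: [1.995, 2.38, -0.045]
ft_force: [-0.1, 4.4, -1.0]
width: 54.1
grasp_force: 30.0
```

```bash
python3 -c "from h import *; look();prof()"
```

```text
t 16.38 tilt -2.6 lx -0.0 yaw 10.0 qx 481.8 TCPz 60.1 edge-y rack(y,z) -10.1 1.8  edge+y 19.8 0.4 F x,y,z 0.6 4.3 -1.0
yellow ztop 90.7 face tilt -0.0 deg, face y at z=88: 0.0, at z=140 0.0 n=0
blue 3818 y [28.8 56.2] z [86.6 87.9 88.9]
red 5385 y [58.1 86. ] z [86.7 87.9 88.9]
green 1579 y [-47.4 -34.7] z [86.5 87.7 88.7]
wall y [86.5 89.5 92.7] 77.8
84 138 [24.6 25.1 25.6]
90 2589 [ 4.2 18.7 24.9]
150 1970 [29.2 30.1 31. ]
```

Emit:
servo_tool --steps '[[[-0.0001, 0.0005, 0], [0, 0, 0], -1], [[-0.0001, 0.0005, -0.0005], [0, 0, 0], -1], [[0, 0, -0.0005], [0, 0, 0], -1], [[0, 0, -0.0005], [0, 0, 0], -1], [[0, 0, -0.0005], [0, 0, 0], -1], [[0, 0, 0], [0, 0, 0], -1], [[0, 0, 0], [0, 0, 0], -1], [[0, 0, 0], [0, 0, 0], -1]]'

```text
t: 17.15
ee_pos: [492.9, -17.2, 58.7]
orientation: [1.994, 2.379, -0.044]
ft_force: [0.1, -4.0, 4.6]
width: 54.0
grasp_force: 30.0
```

```bash
cat >> h.py <<'E'
def tops():
    state(); im=grab("wrist"); P,uv=cloud(im); c=im["color"][uv[:,1],uv[:,0]]; H,S,V=cv2.cvtColor(c[None],cv2.COLOR_BGR2HSV)[0].T.astype(int)
    qx=P@ex; qy=P@ey+110; z=P[:,2]-17.7
    for n,a,b in(("red",62,81),("blue",32,51),("yel",1,20),("white",-28,-10),("green",-57,-40)):
        m=(abs(qx-482)<22)&(qy>a)&(qy<b)&(z>78)&(z<98)
        if m.sum()<30: print(n,m.sum()); continue
        A=np.c_[qx[m]-482,qy[m]-(a+b)/2,np.ones(m.sum())]; s,*_=np.linalg.lstsq(A,z[m],rcond=None)
        print(n,m.sum(),"top z %.2f slope x %.3f y %.3f"%(s[2],s[0],s[1]))
E
python3 -c "from h import *; tops()"
```

```text
t 17.15 tilt -2.7 lx -0.1 yaw 10.0 qx 482.4 TCPz 58.7 edge-y rack(y,z) -9.5 0.3  edge+y 20.5 -1.1 F x,y,z -0.6 -3.9 4.6
red 5094 top z 87.98 slope x 0.001 y -0.046
blue 3919 top z 88.02 slope x -0.001 y -0.046
yel 2996 top z 88.00 slope x 0.002 y -0.047
white 1101 top z 88.42 slope x 0.000 y 0.008
green 405 top z 85.80 slope x 0.001 y 0.313
```

The yellow top height (88.0) and slope match red and blue, and the floor pushes back with 4.6 N. I press a little more and then release.

Emit:
servo_tool --steps '[[[0.0001, -0.0003, 0], [0, 0, 0], -1], [[0, 0, -0.0003], [0, 0, 0], -1], [[0, 0, -0.0003], [0, 0, 0], -1], [[0, 0, -0.0002], [0, 0, 0], -1], [[0, 0, 0], [0, 0, 0], -1], [[0, 0, 0], [0, 0, 0], -1], [[0, 0, 0], [0, 0, 0], -1], [[0, 0, 0], [0, 0, 0], -1]]'

```text
t: 17.87
ee_pos: [492.9, -17.2, 58.6]
orientation: [1.995, 2.379, -0.044]
ft_force: [-2.2, -0.8, 15.9]
width: 53.9
grasp_force: 30.0
```

```bash
python3 -c "from h import *; tops()"
```

```text
t 17.87 tilt -2.7 lx -0.1 yaw 10.0 qx 482.4 TCPz 58.6 edge-y rack(y,z) -9.4 0.2  edge+y 20.5 -1.1 F x,y,z -2.4 -0.4 15.9
red 5107 top z 87.99 slope x -0.001 y -0.047
blue 3929 top z 88.02 slope x 0.001 y -0.045
yel 3025 top z 87.99 slope x 0.001 y -0.044
white 1115 top z 88.45 slope x 0.001 y 0.015
green 402 top z 85.78 slope x -0.001 y 0.316
```

The box is seated, with 16 N on the floor. I open and withdraw.

Emit:
servo_tool --steps '[[[0, 0, 0], [0, 0, 0], 0.6], [[0, 0, 0], [0, 0, 0], 0.6], [[0, 0, 0], [0, 0, 0], 0.6], [[0, 0, 0], [0, 0, 0], 0.6], [[0, 0, 0], [0, 0, 0], 0.6], [[0, 0, 0], [0, 0, 0], 0.6], [[0, 0, 0], [0, 0, 0], 0.6], [[0, 0, 0], [0, 0, 0], 0.6]]'

```text
t: 18.58
ee_pos: [492.4, -17.3, 57.5]
orientation: [1.995, 2.379, -0.045]
ft_force: [0.1, 0.4, 0.7]
width: 70.3
grasp_force: 0.0
```

Emit:
servo_tool --steps '[[[0, 0, 0.005], [0, 0, 0], 0.6], [[0, 0, 0.01], [0, 0, 0], 0.6], [[0, 0, 0.02], [0, 0, 0], 0.6], [[0, 0, 0.025], [0, 0, 0], 0.6], [[0, 0, 0.025], [0, 0, 0], 0.6], [[0, 0, 0.025], [0, 0, 0], 0.6], [[0, 0, 0.025], [0, 0, 0], 0.6], [[0, 0, 0.025], [0, 0, 0], 0.6]]'

```text
t: 19.25
ee_pos: [492.1, -17.3, 219.9]
orientation: [1.995, 2.379, -0.044]
ft_force: [0.5, -0.1, -0.4]
width: 70.3
grasp_force: 0.0
```

Emit:
servo_tool --steps '[[[-0.02, -0.01, 0.005], [0.6, 0.1, 0], 0.6], [[-0.02, -0.01, 0], [0.6, 0.1, 0], 0.6], [[-0.02, -0.01, 0], [0.6, 0.1, 0], 0.6], [[-0.02, -0.01, 0], [0.6, 0.1, 0], 0.6], [[-0.01, -0.01, 0], [0.3, 0, 0], 0.6], [[0, 0, 0], [0, 0, 0], 0.6], [[0, 0, 0], [0, 0, 0], 0.6], [[0, 0, 0], [0, 0, 0], 0.6]]'

```text
t: 19.92
ee_pos: [403.3, -67.2, 223.3]
orientation: [2.018, 2.406, 0.006]
ft_force: [-0.1, -0.2, 1.7]
width: 70.1
grasp_force: 0.0
```

```bash
python3 - <<'E'
from h import *
tops(); im=grab("wrist"); cv2.imwrite("pics/w5.png",im["color"])
P,uv=cloud(im); c=im["color"][uv[:,1],uv[:,0]]; H,S,V=cv2.cvtColor(c[None],cv2.COLOR_BGR2HSV)[0].T.astype(int); qx=P@ex;qy=P@ey+110;z=P[:,2]-17.7
for n,h in dict(red=(H<8)|(H>172),blue=(H>105)&(H<130),yel=(H>18)&(H<35),green=(H>45)&(H<85)).items():
    m=h&(S>100)&(abs(z-88)<4)&(qy>-90)&(qy<95)&(abs(qx-482)<45); print(n,m.sum(),cv2.minAreaRect(np.c_[qx,qy][m].astype(np.float32)))
E
```

```text
t 19.92 tilt 0.1 lx -0.2 yaw 10.0 qx 385.5 TCPz 223.3 edge-y rack(y,z) -41.2 164.2  edge+y -11.2 164.2 F x,y,z -0.1 -0.2 1.7
red 987 top z 87.95 slope x -0.004 y -0.052
blue 922 top z 87.88 slope x -0.001 y -0.045
yel 828 top z 88.05 slope x 0.001 y -0.059
white 717 top z 88.03 slope x 0.001 y -0.061
green 621 top z 88.06 slope x 0.000 y -0.060
red 1213 ((480.8721008300781, 71.54557800292969), (28.889650344848633, 53.58613586425781), 89.39260864257812)
blue 1002 ((482.1793212890625, 41.61740493774414), (52.503021240234375, 28.420616149902344), 0.2673712372779846)
yel 1066 ((481.7815246582031, 11.663312911987305), (28.934207916259766, 53.97698974609375), 89.6201171875)
green 665 ((481.76287841796875, -48.22972106933594), (28.941057205200195, 51.776119232177734), 89.99089813232422)
```

View pics/w5.png

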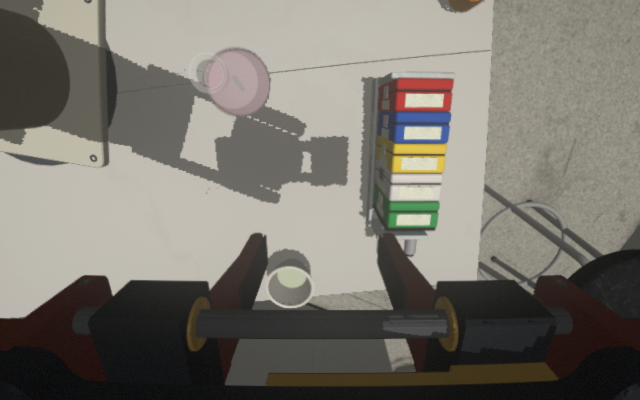

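The picture shows the complete row, red to green, with yellow at (415,158) in its place. All tops are at 88.0 ±0.1, centred at rack y≈71.5/41.6/11.7/-48, with equal slopes. The robot is clear, so I hand in.

```bash
python3 -c "from h import *; print(close_job())"
```

```text
the job is handed in; nothing more can be done
None
```

The yellow box is back in its gap, upright and pressed down to the rack floor with the whole row upright. I handed the job in at about 20 s, but the hand-in gave no verdict.

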